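# Seat and bolt the sliding board of a drilling jig

### The job

Push the board of the wooden drilling jig along its rails from behind until you feel it drop fully into its locating notches, then push the jig's wooden bolt by its peg all the way in over the board. Only push: do not lift the board, and leave everything else on the bench where it is.

Things in the scene. Friction and masses are not known exactly. Their poses are not given: they have to be found in the camera images.
- jig: Wooden drilling jig fixed to the bench. Origin on the bench below the middle of the board's seat; x along the rails, the way the board is pushed; z up. Base plate 270 x 152 x 12 mm (x -165 to 105). Two rails 16 mm wide at y = +-50, tops 36 mm above the bench; the space between is open down to the base. Guide strips outside them, y = +-62 to 74, tops at 52 mm. No end stop.
- notch (a point): Middle of the front notch of the -y rail, at the rail's top (jig x 55, y -50, height 36 mm). Each rail has two notches, 18 mm long and 10 mm deep, centred at jig x = -55 and +55 mm, where the board's two battens drop in together.
- board: Loose plywood board on the rails, about 0.5 kg, 150 mm along x, 120 across; axes as the jig's; origin mid-board at the level of the undersides of its two cross battens (14 mm long, 8 tall, at x = +-55). Slab 8 to 22 mm above the origin. It starts 40 to 88 mm behind its seat, origin 36 mm above the bench; seated, it is 8 mm lower, at jig x = 0 within 2 mm, and the notches stop it.
- rear (a point): Middle of the board's rear end face, the face to push (75 mm behind the board's origin, 15 mm above it): 51 mm above the bench while the board rides on the rails (face 44 to 58 mm), 43 mm once it has dropped (face 36 to 50 mm).
- block_top (a point): Centre of the top of the 44 mm square, 34 mm tall wooden block that is fixed on the middle of the board, 56 mm above the board's origin.
- bolt (a joint): Wooden slide bolt on the jig's -y side at jig x = 50 mm: 0 = drawn back, 0.034 m = fully in; moves along the jig's +y, rubs with about 1.5 N, stays where left, starts 0 to 6 mm in. Bar 22 x 12 mm, underside 53.5 mm above the bench: it passes over the seated board but hits one that has not dropped. Its housing: jig x 24 to 76, y -74 to -148, top 70 mm.
- peg (a point): On the axis of the bolt's upright round wooden peg, 14 mm across, which stands from 65.5 to 105.5 mm above the bench (this point at 85.5 mm). At bolt = 0 it is at jig x 50, y -118 mm; fully in at y -84 mm.
- cube: Bystander: loose 40 mm wooden cube with a hole in its top, standing beside the jig on its -y side; origin under its centre.
- torso: Bystander: loose upright wooden block 32 x 45 x 90 mm tall, standing beside the jig on its -y side; origin under its centre.
- slat: Bystander: loose wooden slat 90 x 18 x 14 mm lying beyond the front (+x) end of the jig; origin under its centre.
- sanding: Bystander: dark sanding block 65 x 45 x 30 mm; origin under its centre.
- bowl: Bystander: steel bowl, 170 mm across, 70 mm tall; origin under its centre.
- figure: Bystander: small standing wooden figure, 101 mm tall, 54 mm wide; origin between its feet.
- drill: Bystander: cordless drill lying on its side, about 200 x 190 x 60 mm; origin under its motor body.

How it is judged:
On the way, in this order (a step that is already met when the one before it is completed fails the run):
1. the board has dropped into its notches, the bolt not yet in (z of board in the frame of jig below 0.0305 m and x of board in the frame of jig between -0.006 and 0.006 m and angle between board's own z axis and vertical below 0.03 rad and value of joint bolt below 0.018 m), for 0.2 s.
2. the bolt is pushed in over the board (value of joint bolt above 0.028 m), for 0.2 s.
At the end, for the whole second after the job is handed in: The board lies level and at rest in its notches (within 2.5 mm of its seated height and 6 mm along the rails) and the bolt is in to within 6 mm of its full 34 mm (z of board in the frame of jig below 0.0305 m and x of board in the frame of jig between -0.006 and 0.006 m and angle between board's own z axis and vertical below 0.03 rad and value of joint bolt above 0.028 m and linear speed of board below 0.01 m/s); the robot touches nothing.
It fails at once if the board is lifted more than 12 mm off the rails (z of board in the frame of jig above 0.048 m).
It fails at once if a bystander is moved more than 25 mm (distance of any of cube, torso, slat, sanding, bowl, figure, drill from where it was at the start of the episode above 0.025 m).
It fails at once if a standing bystander is knocked over (angle between any of torso, figure, cube's own z axis and vertical above 0.5 rad).
It also fails if it takes over 45 s, if anything falls off the work surface, if the arm or the gripper's body presses on something with over 40 N, if the wrist force passes 120 N, or if a joint passes its speed limit or range.

### The arm

A 7-joint arm with a two-finger parallel gripper is mounted at the origin on the work surface. World frame = base frame: x ahead of the robot, y to its left, z up, the work surface at z = 0. Lengths are in m, angles in rad, forces in N, time in s.
With the tool pointing down it reaches from about 0.425 to 0.925 m from the base axis. Payload 6.8 kg.
Tool frame: the origin (TCP) lies at the very end of the fingers, on their centre line; the grasp point (between the pads) lies 19 mm behind it; z points along the fingers, y is the line along which they close (so a half turn about z gives the same grasp; the last joint's range is limited). The gripper opens to 85 mm and grips with 20 to 120 N. Pads are 22 mm wide; open, the fingers measure 114 mm over their backs; the gripper's body (76 mm by 85 mm) begins 54 mm behind the grasp point. The pads swing forward as they close: fully open they stand 13 mm farther back than shut.
Start: joints at [1.196, 0.477, 0.022, 1.555, -0.011, 1.109, -0.083], TCP at [0.178, -0.651, 0.231] pointing down, gripper open.
Joint ranges: [-2.96, 2.96], [-0.34, 2.1], [-1.41, 1.46], [0.24, 2.44], [-1.37, 4.51], [0.17, 1.92], [-2.96, 2.96]. Speed limits (rad/s): [2.39, 2.39, 3.14, 3.14, 3.14, 3.14, 3.14].

### API

Orientations are given as a rotation vector (axis times angle).
In Python, from bench import monitor, optics, r gives the robot as it stands.
- The arm moves only by the shell command python3 -m crank 'ROWS' [OPENING] [FORCE]. ROWS is JSON, a list of rows, each a list of 2 entries, a list of its own where there are three numbers: the shift along the tool's x, y, z in cm, then the turn, a rotation vector about the tool's x, y, z in rad. A call has 1 to 5 rows; each row shifts and turns the commanded pose from where the row before left it, along the tool's axes as they then stand; what a row does not reach is not made up. A row lasts 1/10 s, in which the tool goes at most 50 mm and 8.59 degrees, less where a joint would pass 70% of its speed; a pose out of reach is approached as far as the arm can. A call is refused whole if a number of a shift passes 5 or a number of a turn 0.15, either way. A call with a gripper value outside its range is refused whole. OPENING is the finger opening in cm, from 0 to 8.54, set as the call begins (- or left out, the last holds). The fingers move at their own pace and stop on an object; FORCE is the grip in N (left out, the last holds). Time passes only in rows, so rows that do not move let the fingers close. It gives the time, the measured TCP pose, the force, the opening and the grip force at its end, in the units of the state.
- monitor.get_obs(): the state, without advancing time (a new reading comes with each control period).
- optics.grab_frame(name): name is "scene" or "top" or "wrist"; returns (picture, depth): 384x512x3 uint8, red, green, blue; 384x512 float32, m along the optical axis (not along the pixel's ray), 0 where there is no reading.
- optics.camera_model(name): a dict with "vertical_fov" (degrees; the focal length in pixels is half the picture's height over the tangent of half this angle, whatever the lens; pixels are square), "cx", "cy" (the principal point, pixels), "D" ([k1, k2, p1, p2, k3] as OpenCV has them; the pictures are not rectified), "R" (3x3) and "t" (3): a world point X has camera coordinates R X + t; the wrist camera has in their place "hand_eye" (4x4, takes a point from camera to tool coordinates, whose origin is the TCP and whose axes are the flange's). Camera axes: x right, y down, z forward; pixel columns grow to the right and rows downward; lengths in m; the calibration is good to about 2 mm. A picture is of the moment at which its call begins: read the wrist's pose just before it. camera_model takes no time and is no camera call.
- r.hand_in(): hands the job in; it is judged then, once.
The state is a dict: "clock": time; "joints": joint angles; "qvel": joint speeds; "tau": joint torques, N m; "tcp_pos": TCP position; "orientation": TCP orientation; "contact_force": force on the tool from outside, world axes, zero at the start; "moment": the same for the moment, N m; "grip_width": finger opening in m; "gripper_force": force on a finger pad.
Only numpy, scipy, OpenCV 4.12 (cv2) and the standard library are available. Lean on these libraries where they do the work, as an engineer would, in place of code of your own. Each camera call takes 0.05 s, during which the arm holds its last target. There are 200 camera calls.

## Working session

There is one attempt and no reset: what is moved stays moved. The work goes in short steps, Python scripts to look and compute and a shell command to move; the robot and the scene stay as the last step left them, time stands still between calls to the robot, and variables do not carry over. Pictures are saved under pics/ and viewed, at most 10 in all, crops included, and the job is handed in when it is done.

```bash
mkdir -p pics; ls
python3 - <<'E'
from bench import monitor, optics, r
import cv2, numpy as np
for n in ("scene","top"):
    p,d=optics.grab_frame(n); cv2.imwrite(f"pics/{n}0.png",p[:,:,::-1]); np.save(f"pics/{n}0.npy",d)
    m=optics.camera_model(n); print(n,m)
o=monitor.get_obs(); print(o)
E
```

```text
pics
scene {'vertical_fov': 46.10797823876353, 'cx': 258.4160565812111, 'cy': 195.2705408914358, 'D': array([-0.16699964,  0.        ,  0.        ,  0.        ,  0.        ]), 'R': array([[-0.46630581,  0.88462305,  0.00096994],
       [ 0.54004031,  0.28553614, -0.79172317],
       [-0.70065352, -0.36866131, -0.61087927]]), 't': array([ 0.19727116, -0.20566862,  1.69089596])}
top {'vertical_fov': 46.42587664766597, 'cx': 256.6847695625702, 'cy': 199.68775990866408, 'D': array([-0.06676578,  0.        ,  0.        ,  0.        ,  0.        ]), 'R': array([[-0.00385027, -0.99986213, -0.01615214],
       [-0.99903442,  0.00455299, -0.04369776],
       [ 0.04376528,  0.01596829, -0.99891422]]), 't': array([0.08308691, 0.50548439, 1.26331557])}
{'clock': 0.1, 'joints': array([ 1.19589741,  0.47775161,  0.02233279,  1.55631067, -0.01150339,
        1.1092935 , -0.08308392]), 'qvel': array([ 0.00062241,  0.00054348,  0.00245134, -0.00296428, -0.00033884,
        0.00079739, -0.00016677]), 'tau': array([ 5.11355727e-03, -5.97756600e+01,  1.61387008e+00, -2.81957030e+01,
        1.28680863e-02,  4.95324988e-03, -5.20682829e-05]), 'tcp_pos': array([ 0.17782323, -0.65062405,  0.23041752]), 'orientation': array([-3.11208420e+00, -4.17699947e-01,  5.14710686e-04]), 'contact_force': array([-0.2903771 ,  0.40969338,  0.69072614]), 'moment': array([-0.01549529,  0.00923892,  0.0581562 ]), 'gripper_force': 0.0, 'grip_width': 0.08559100496164217}
```

View pics/top0.png

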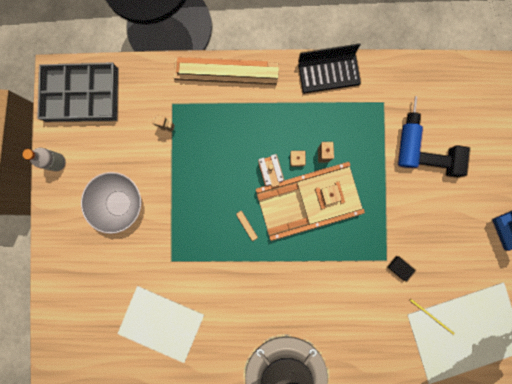

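View pics/scene0.png

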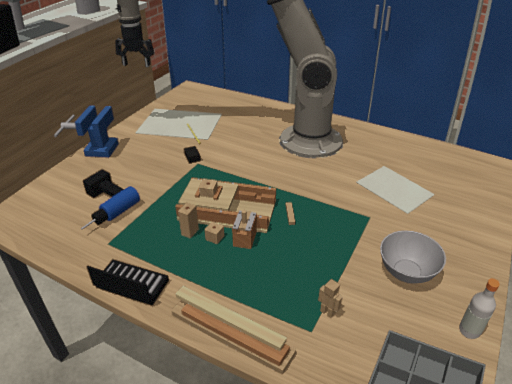

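The top view shows the jig at about (310,200). Its front faces left toward the slat (246,226), the bolt housing is at (270,170), and the board with its block is at (331,196). The cube (298,158) and torso (327,150) stand on the -y side.

```bash
cat > h.py <<'E'
import numpy as np, cv2
from bench import monitor, optics, r
from scipy.spatial.transform import Rotation as Ro
def cam(n):
    m=optics.camera_model(n); f=192/np.tan(np.radians(m["vertical_fov"]/2))
    return m,np.array([[f,0,m["cx"]],[0,f,m["cy"]],[0,0,1.]]),np.array(m["D"])
def cloud(n,d,pose=None):
    m,K,D=cam(n); v,u=np.mgrid[0:384,0:512]
    p=cv2.undistortPoints(np.stack([u,v],-1).reshape(-1,1,2).astype(float),K,D).reshape(384,512,2)
    c=np.dstack([p*d[...,None],d])
    if pose is None: w=(c-np.array(m["t"]))@np.array(m["R"])
    else:
        H=np.array(m["hand_eye"]); w=c@H[:3,:3].T+H[:3,3]; w=w@Ro.from_rotvec(pose[1]).as_matrix().T+pose[0]
    w[d<=0]=np.nan
    return w
E
python3 - <<'E'
from h import *
for n in ("top","scene"):
    d=np.load(f"pics/{n}0.npy"); w=cloud(n,d); p=cv2.imread(f"pics/{n}0.png")
    np.save(f"pics/{n}w.npy",w)
    z=w[...,2]
    roi=(w[...,0]>0.35)&(w[...,0]<0.75)&(w[...,1]>-0.3)&(w[...,1]<0.25)
    h=np.histogram(z[roi&(z>.006)],bins=np.arange(.006,.12,.004)); print(n,list(zip((h[1][:-1]*1000).round().astype(int),h[0])))
    print("mat z",np.nanmedian(z[roi&(z<.006)]))
    for nm,a,b in(("board/hous top",.055,.062),("block",.087,.097),("peg",.098,.112)):
        s=roi&(z>a)&(z<b); nn,l,st,c=cv2.connectedComponentsWithStats(s.astype(np.uint8))
        for i in range(1,nn):
            if st[i,4]>4: 
                q=w[l==i]; print(nm,st[i,4],c[i].round(),q.mean(0).round(4),[ (np.round(x[0],4),round(x[2],1)) for x in [cv2.minAreaRect((q[:,:2]*1000).astype(np.float32))]], np.round(cv2.minAreaRect((q[:,:2]*1000).astype(np.float32))[1],1))
p=cv2.imread("pics/top0.png")[130:260,220:390]; cv2.imwrite("pics/c1.png",cv2.resize(p,(765,585),interpolation=cv2.INTER_CUBIC))
E
```

```text
top [(np.int64(6), np.int64(887)), (np.int64(10), np.int64(869)), (np.int64(14), np.int64(393)), (np.int64(18), np.int64(51)), (np.int64(22), np.int64(56)), (np.int64(26), np.int64(54)), (np.int64(30), np.int64(122)), (np.int64(34), np.int64(274)), (np.int64(38), np.int64(227)), (np.int64(42), np.int64(72)), (np.int64(46), np.int64(177)), (np.int64(50), np.int64(623)), (np.int64(54), np.int64(968)), (np.int64(58), np.int64(959)), (np.int64(62), np.int64(272)), (np.int64(66), np.int64(307)), (np.int64(70), np.int64(194)), (np.int64(74), np.int64(20)), (np.int64(78), np.int64(10)), (np.int64(82), np.int64(18)), (np.int64(86), np.int64(125)), (np.int64(90), np.int64(267)), (np.int64(94), np.int64(77)), (np.int64(98), np.int64(6)), (np.int64(102), np.int64(14)), (np.int64(106), np.int64(6)), (np.int64(110), np.int64(0)), (np.int64(114), np.int64(0))]
mat z 0.0010506519621299526
board/hous top 5 [320. 156.] [ 0.6235 -0.0947  0.0583] [(array([623.4653, -94.6491]), 88.3)] [ 0.3 11.1]
board/hous top 1636 [329. 195.] [ 0.5151 -0.1189  0.0583] [(array([ 511.0854, -116.1193]), 16.4)] [128.6 159
[... 1709 characters left out ...]
3 33.6]
board/hous top 12 [241. 229.] [0.6112 0.0473 0.0593] [(array([610.4717,  47.434 ]), 5.5)] [ 5.9 12.9]
board/hous top 10 [234. 231.] [0.6271 0.0341 0.0584] [(array([626.8411,  33.772 ]), 25.9)] [ 3.3 10.8]
board/hous top 11 [249. 233.] [0.6133 0.0733 0.0592] [(array([614.1054,  73.2911]), 67.9)] [ 5.6 11.2]
block 156 [208. 184.] [ 0.5187 -0.1176  0.0919] [(array([ 515.4294, -118.5963]), 14.9)] [50.9 44. ]
block 123 [186. 209.] [ 0.6382 -0.1091  0.0903] [(array([ 637.3039, -109.9613]), 4.2)] [44.  30.2]
block 16 [244. 216.] [0.5931 0.0457 0.0925] [(array([592.5607,  46.5578]), 44.6)] [ 7.4 11.8]
peg 22 [244. 212.] [0.5913 0.0451 0.1041] [(array([590.5876,  44.9492]), 29.3)] [12.2 10.6]
```

View pics/c1.png

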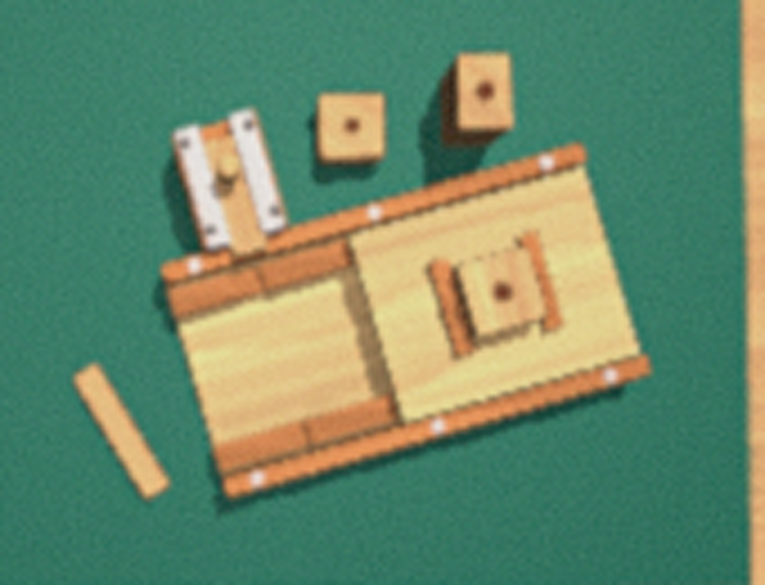

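The crop confirms the board is about 60 mm or more behind its seat. The notches of the bare rails are hidden or barely visible, and the jig's x axis points left and slightly down. Next I fit the jig frame.

Run:
```python
from h import *
from scipy.optimize import minimize
for n in("top","scene"):
    w=np.load(f"pics/{n}w.npy"); W=w.reshape(-1,3)
    def J(p,X): # to jig
        a=p[2]; ex=np.array([-np.sin(a),np.cos(a)]); ey=np.array([-np.cos(a),-np.sin(a)])
        q=X[:,:2]-p[:2]; return q@ex,q@ey
    # guides+board level: strips at 52 (46..55), find yaw/centre by maximising points in the strips minus outside
    S=W[(W[:,2]>.047)&(W[:,2]<.0555)&(abs(W[:,0]-.52)<.13)&(abs(W[:,1]+.07)<.2)]
    B=W[(W[:,2]>.05)&(W[:,2]<.064)&(abs(W[:,0]-.52)<.13)&(abs(W[:,1]+.07)<.2)]
    def cost(p):
        x,y=J(p,S); s=3e-3
        sg=lambda t:1/(1+np.exp(-t/1e-3))
        ins=sg(.006-abs(abs(y)-.068))*sg(.135-abs(x+.03)); return -ins.sum()
    best=min((minimize(cost,[x0,y0,a0],method="Nelder-Mead",options=dict(initial_simplex=np.array([x0,y0,a0])+np.vstack([np.zeros(3),np.diag([.01,.01,.05])]))) for x0 in(.49,.50,.51) for y0 in(-.06,-.045,-.03) for a0 in(.24,.27,.3)),key=lambda q:q.fun)
    p=best.x; print(n,p.round(4),np.degrees(p[2]).round(2),best.fun,len(S))
    for nm,c in(("block",(.5163,-.1187)),("peg",(.5906,.0442)),("cube",None)):
        if c: print(nm,[v.round(4) for v in J(p,np.array([c]))])
    x,y=J(p,S); m=abs(abs(y)-.068)<.008; print("strip x pct",np.percentile(x[m],[0,1,99,100]).round(4), "n-",(m&(y<0)).sum(),(m&(y>0)).sum(), "y med",np.median(y[m&(y>0)]).round(4),np.median(y[m&(y<0)]).round(4))
    m2=(W[:,2]>.055)&(W[:,2]<.062)&(abs(W[:,0]-.52)<.13)&(abs(W[:,1]+.12)<.12); x,y=J(p,W[m2]); k=abs(y)<.05; print("board x",np.percentile(x[k],[0,1,99,100]).round(4))
    h=(W[:,2]>.066)&(W[:,2]<.074)&(abs(W[:,0]-.58)<.06)&(abs(W[:,1]-.04)<.06); x,y=J(p,W[h]); print("housing x",np.percentile(x,[1,99]).round(4),"y",np.percentile(y,[1,99]).round(4))
```

```text
top [ 0.4936 -0.0373  0.279 ] 15.98 -666.5234133522447 1081
block [array([-0.0845]), array([0.0006])]
peg [array([0.0517]), array([-0.1157])]
strip x pct [-0.1655 -0.1618  0.1021  0.1053] n- 377 393 y med 0.0679 -0.0677
board x [-0.1604 -0.1589 -0.0105 -0.0094]
housing x [0.0256 0.0762] y [-0.1469 -0.0682]
scene [ 0.4943 -0.0356  0.274 ] 15.7 -320.95705388424653 631
block [array([-0.086]), array([0.0013])]
peg [array([0.0507]), array([-0.1143])]
strip x pct [-0.1649 -0.163   0.1032  0.1041] n- 227 170 y med 0.068 -0.0693
board x [-0.1616 -0.1602 -0.0114 -0.0102]
housing x [0.025  0.0761] y [-0.1467 -0.069 ]
```

The jig origin is about (0.494, -0.0365) with a yaw of 15.9°. All sizes agree: strip ends at -165/105, block at y≈0, peg at x≈50. The board sits at jig x≈-0.085. I'll write a helper that converts a jig-frame target into tool-axis shifts.

```bash
cat >> h.py <<'E'
O=np.array([.494,-.0365,0]); A=.277
ex=np.array([-np.sin(A),np.cos(A),0]); ey=np.array([-np.cos(A),-np.sin(A),0]); ez=np.array([0,0,1.])
JR=np.stack([ex,ey,ez],1)
def go(*targets):
    o=monitor.get_obs(); R=Ro.from_rotvec(o["orientation"]).as_matrix()
    G=JR@np.array([[0,-1,0],[-1,0,0],[0,0,-1.]])   # goal: tool x=-jig y, y=-jig x, z down
    print("t",o["clock"].round(2),"jig pos mm",((o["tcp_pos"]-O)@JR*1e3).round(1),"F jig",(o["contact_force"]@JR).round(1),"turn",Ro.from_matrix(R.T@G).as_rotvec().round(3))
    p=o["tcp_pos"]
    for t in targets:
        q=O+JR@np.array(t); print(" to",t,"world",q.round(3),"cm in goal axes",(G.T@(q-p)*100).round(2)); p=q
def board():
    p,d=optics.grab_frame("top"); w=cloud("top",d).reshape(-1,3); j=(w-O)@JR
    b=j[(abs(j[:,1])<.05)&(j[:,2]>.08-.0)&(j[:,2]<.097)&(abs(j[:,0])<.12)]; print("block c mm",(np.nanmean(b,0)*1e3).round(1),len(b))
    k=j[(abs(j[:,1])<.045)&(j[:,2]>.044)&(j[:,2]<.064)&(abs(j[:,0])<.17)]; print("slab x,z mm",(np.percentile(k[:,0],[1,99])*1e3).round(1),(np.median(k[:,2])*1e3).round(1))
    g=j[(abs(j[:,0]-.05)<.02)&(abs(j[:,1]+.1)<.05)&(j[:,2]>.099)&(j[:,2]<.112)]; print("peg mm",(g.mean(0)*1e3).round(1),len(g))
E
python3 -c "
from h import *
go((-.2,0,.2),(-.2,0,.041))
board()"
```

```text
Traceback (most recent call last):
  File "h.py", line 22, in go
    print("t",o["clock"].round(2),"jig pos mm",((o["tcp_pos"]-O)@JR*1e3).round(1),"F jig",(o["contact_force"]@JR).round(1),"turn",Ro.from_matrix(R.T@G).as_rotvec().round(3))
              ^^^^^^^^^^^^^^^^
AttributeError: 'float' object has no attribute 'round'
```

```bash
sed -i 's/o\["clock"\].round(2)/round(o["clock"],2)/' h.py
python3 -c "
from h import *
go((-.2,0,.2),(-.2,0,.041))
board()"
```

```text
t 0.1 jig pos mm [-504.2  472.1  230.4] F jig [0.5 0.2 0.7] turn [-0.002  0.    -0.01 ]
 to (-0.2, 0, 0.2) world [ 0.549 -0.229  0.2  ] cm in goal axes [ 47.21 -30.42   3.04]
 to (-0.2, 0, 0.041) world [ 0.549 -0.229  0.041] cm in goal axes [ 0.   0.  15.9]
block c mm [-84.6   1.2  91.7] 274
slab x,z mm [-159.6  -10.7] 58.3
peg mm [  50.7 -114.8  105.8] 22
```

```bash
python3 -m crank '[[[1.5,-1,0],[-0.002,0,-0.01]],[[3,-2,0],[0,0,0]],[[3.3,-2.1,0],[0,0,0]],[[3.3,-2.1,0],[0,0,0]],[[3.3,-2.1,0],[0,0,0]]]' 0
python3 -m crank '[[[3.3,-2.1,0.3],[0,0,0]],[[3.3,-2.1,0.3],[0,0,0]],[[3.3,-2.1,0.3],[0,0,0]],[[3.3,-2.1,0.3],[0,0,0]],[[3.3,-2.1,0.3],[0,0,0]]]'
python3 -m crank '[[[3.3,-2.1,0.3],[0,0,0]],[[3.3,-2.1,0.3],[0,0,0]],[[3.3,-2.1,0.3],[0,0,0]],[[3,-2,0.3],[0,0,0]],[[1.5,-1,0],[0,0,0]]]'
python3 -c "
from h import *
go((-.2,0,.12),(-.2,0,.041))"
```

```text
clock: 0.65
tcp_pos: [0.293, -0.5198, 0.2311]
orientation: [3.11, 0.436, 0.001]
contact_force: [0.8, 0.5, -0.0]
grip_width: 0.0123
gripper_force: 0.0
clock: 1.15
tcp_pos: [0.4225, -0.3735, 0.2159]
orientation: [3.109, 0.436, 0.001]
contact_force: [0.9, -0.6, -0.7]
grip_width: 0.0001
gripper_force: 0.0
clock: 1.65
tcp_pos: [0.5364, -0.242, 0.2034]
orientation: [-3.11, -0.443, -0.002]
contact_force: [0.1, 0.4, 0.3]
grip_width: -0.0
gripper_force: 0.0
t 1.65 jig pos mm [-209.2   15.5  203.4] F jig [ 0.3 -0.2  0.3] turn [ 0.    -0.001  0.006]
 to (-0.2, 0, 0.12) world [ 0.549 -0.229  0.12 ] cm in goal axes [ 1.55 -0.92  8.34]
 to (-0.2, 0, 0.041) world [ 0.549 -0.229  0.041] cm in goal axes [0.  0.  7.9]
```

```bash
python3 -m crank '[[[1,-0.7,1],[0,0,0]],[[0.9,-0.6,2],[0,0,0]],[[0,0,2.3],[0,0,0]],[[0,0,2],[0,0,0]],[[0,0,1],[0,0,0]]]'
python3 -m crank '[[[0,0,0],[0,0,0]],[[0,0,0],[0,0,0]]]'
python3 -c "
from h import *
go((-.2,0,.041))"
```

```text
clock: 2.15
tcp_pos: [0.5472, -0.2295, 0.1183]
orientation: [3.111, 0.433, -0.005]
contact_force: [0.2, -1.2, -0.1]
grip_width: 0.0001
gripper_force: 0.0
clock: 2.35
tcp_pos: [0.5492, -0.2303, 0.1212]
orientation: [3.109, 0.433, 0.001]
contact_force: [-0.1, -0.2, 0.0]
grip_width: 0.0004
gripper_force: 0.0
t 2.35 jig pos mm [-2.015e+02 -1.000e-01  1.212e+02] F jig [-0.2  0.1  0. ] turn [ 0.002 -0.    -0.001]
 to (-0.2, 0, 0.041) world [ 0.549 -0.229  0.041] cm in goal axes [-0.01 -0.15  8.02]
```

```bash
python3 -m crank '[[[0,0,1.5],[0,0,0]],[[0,0,2.5],[0,0,0]],[[0,0,2.2],[0,0,0]],[[0,0,1.2],[0,0,0]],[[0,0,0.6],[0,0,0]]]'
python3 -m crank '[[[0,-0.3,0],[0,0,0]],[[0,-0.5,0],[0,0,0]],[[0,-0.5,0],[0,0,0]],[[0,-0.3,0],[0,0,0]],[[0,-0.3,0],[0,0,0]]]'
python3 -c "
from h import *
go((-.1,0,.041)); board()"
```

```text
clock: 2.85
tcp_pos: [0.5487, -0.2301, 0.0395]
orientation: [3.11, 0.433, -0.001]
contact_force: [-0.4, -0.2, 0.4]
grip_width: -0.0003
gripper_force: 0.0
clock: 3.35
tcp_pos: [0.5442, -0.2115, 0.0412]
orientation: [3.109, 0.434, 0.002]
contact_force: [-0.3, -0.1, 0.7]
grip_width: 0.0003
gripper_force: 0.0
t 3.35 jig pos mm [-182.1   -0.4   41.2] F jig [-0.   0.3  0.7] turn [ 0.002 -0.001  0.   ]
 to (-0.1, 0, 0.041) world [ 0.521 -0.133  0.041] cm in goal axes [-0.04 -8.21  0.02]
block c mm [-84.6   1.2  91.8] 277
slab x,z mm [-159.4  -10.6] 58.3
peg mm [  50.7 -114.8  105.2] 22
```

```bash
for i in 1 2; do python3 -m crank '[[[0,-0.3,0],[0,0,0]],[[0,-0.3,0],[0,0,0]],[[0,-0.3,0],[0,0,0]],[[0,-0.3,0],[0,0,0]],[[0,-0.3,0],[0,0,0]]]' | grep -E 'tcp|force'; done
python3 -c "
from h import *
go((-.1,0,.041)); board()"
```

```text
tcp_pos: [0.54, -0.198, 0.0407]
contact_force: [0.9, -1.4, -0.2]
gripper_force: 1.4
tcp_pos: [0.5358, -0.1829, 0.0407]
contact_force: [0.7, -2.5, -0.7]
gripper_force: 1.5
t 4.4 jig pos mm [-1.523e+02 -1.000e-01  4.070e+01] F jig [-2.6  0.  -0.7] turn [ 0.002 -0.    -0.   ]
 to (-0.1, 0, 0.041) world [ 0.521 -0.133  0.041] cm in goal axes [-0.01 -5.23 -0.03]
block c mm [-63.    1.2  91.9] 276
slab x,z mm [-137.5   11.2] 58.1
peg mm [  50.7 -114.8  105.3] 22
```

```bash
for i in 1 2; do python3 -m crank '[[[0,-0.4,0],[0,0,0]],[[0,-0.5,0],[0,0,0]],[[0,-0.5,0],[0,0,0]],[[0,-0.5,0],[0,0,0]],[[0,-0.3,0],[0,0,0]]]' | grep -E 'tcp|force'; done
python3 -c "
from h import *
go((-.0895,0,.041)); board()"
```

```text
tcp_pos: [0.5297, -0.1612, 0.0407]
contact_force: [1.7, -3.0, -0.2]
gripper_force: 1.7
tcp_pos: [0.5237, -0.1402, 0.0406]
contact_force: [1.2, -3.5, 3.0]
gripper_force: 2.0
t 5.45 jig pos mm [-107.9   -0.2   40.6] F jig [-3.7 -0.2  3. ] turn [ 0.002 -0.     0.   ]
 to (-0.0895, 0, 0.041) world [ 0.518 -0.123  0.041] cm in goal axes [-0.02 -1.84 -0.04]
block c mm [-19.1   1.2  91.7] 272
slab x,z mm [-92.5  55.1] 58.2
peg mm [  50.7 -114.8  105.6] 22
```

Board is at about -19 mm. I'll push slowly from here, 2 mm per row, reading the force after every call.

```bash
python3 -m crank '[[[0,-0.2,0],[0,0,0]],[[0,-0.2,0],[0,0,0]],[[0,-0.2,0],[0,0,0]],[[0,-0.2,0],[0,0,0]],[[0,-0.2,0],[0,0,0]]]' | grep -E 'tcp|force'
python3 -m crank '[[[0,-0.2,0],[0,0,0]],[[0,-0.2,0],[0,0,0]]]' | grep -E 'tcp|force'
python3 -c "
from h import *
go((-.0895,0,.041)); board()"
```

```text
tcp_pos: [0.5211, -0.1312, 0.0406]
contact_force: [1.6, -4.5, 2.3]
gripper_force: 2.3
tcp_pos: [0.52, -0.1272, 0.0406]
contact_force: [0.9, -4.4, 2.0]
gripper_force: 2.4
t 6.2 jig pos mm [-94.4  -0.2  40.6] F jig [-4.5  0.4  2. ] turn [ 0.002 -0.    -0.   ]
 to (-0.0895, 0, 0.041) world [ 0.518 -0.123  0.041] cm in goal axes [-0.02 -0.49 -0.04]
block c mm [-5.4  1.5 91.9] 272
slab x,z mm [-78.4  68.6] 58.0
peg mm [  50.6 -114.8  105.1] 22
```

```bash
for i in 1 2; do python3 -m crank '[[[0,-0.15,0],[0,0,0]],[[0,-0.15,0],[0,0,0]]]' | grep -E 'tcp|force'; python3 -c "
from h import *
go(); board()"; done
```

```text
tcp_pos: [0.5191, -0.1243, 0.0405]
contact_force: [1.3, -4.3, 1.7]
gripper_force: 2.1
t 6.45 jig pos mm [-91.3  -0.2  40.5] F jig [-4.5 -0.1  1.7] turn [ 0.002 -0.    -0.   ]
block c mm [-2.6  1.6 91.9] 271
slab x,z mm [-75.9  71.7] 58.1
peg mm [  50.8 -114.5  105.4] 23
tcp_pos: [0.5178, -0.1211, 0.0401]
contact_force: [1.2, -2.6, -1.0]
gripper_force: 1.2
t 6.7 jig pos mm [-87.9   0.3  40.1] F jig [-2.8 -0.4 -1. ] turn [0.001 0.001 0.   ]
block c mm [-0.   1.1 84.2] 258
slab x,z mm [-72.5  74. ] 50.7
peg mm [  50.6 -114.5  105.3] 21
```

It dropped: block top is at 84.2 mm, the seated height, and the slab top at 50.7. A small extra push should let me feel the notch stop; then I'll check that the board is level.

```bash
python3 -m crank '[[[0,-0.1,0],[0,0,0]],[[0,-0.1,0],[0,0,0]]]' | grep -E 'tcp|force'
cat >> h.py <<'E'
def tilt():
    p,d=optics.grab_frame("top"); j=(cloud("top",d).reshape(-1,3)-O)@JR
    for lo,hi in((-.165,-.13),(.08,.1)): pass
    k=j[(abs(j[:,1])<.055)&(abs(j[:,0])<.07)&(j[:,2]>.04)&(j[:,2]<.062)&((abs(j[:,0])>.04)|(abs(j[:,1])>.035))]
    c,*_=np.linalg.lstsq(np.c_[k[:,:2],np.ones(len(k))],k[:,2],rcond=None); print("slope x,y, z0",c.round(4),len(k))
E
python3 -c "
from h import *
go(); board(); tilt()"
```

```text
tcp_pos: [0.5175, -0.1196, 0.0403]
contact_force: [0.3, -2.3, -1.2]
gripper_force: 1.1
t 6.95 jig pos mm [-86.3   0.1  40.3] F jig [-2.3  0.3 -1.2] turn [ 0.002  0.    -0.   ]
block c mm [ 1.6  0.5 84.4] 259
slab x,z mm [-71.   75.5] 50.7
peg mm [  50.7 -114.8  105.6] 22
slope x,y, z0 [-0.0028 -0.0028  0.0502] 1171
```

Board is seated and level (x≈1.6 mm, height correct), and the remaining force is light. Back off, lift, and go to the peg.

```bash
python3 -m crank '[[[0,0.5,0],[0,0,0]],[[0,1,0],[0,0,0]],[[0,1,0],[0,0,0]],[[0,0.5,-1],[0,0,0]],[[0,0,-3],[0,0,0]]]' | grep -E 'tcp|force'
python3 -m crank '[[[0,0,-3.5],[0,0,0]],[[0,0,-3.5],[0,0,0]],[[0,0,-2.5],[0,0,0]],[[0,0,-1],[0,0,0]],[[0,0,0],[0,0,0]]]' | grep -E 'tcp|force'
python3 -c "
from h import *
go((.0505,-.155,.18),(.0505,-.155,.081)); board()"
```

```text
tcp_pos: [0.5241, -0.1495, 0.0793]
contact_force: [-0.3, 0.9, 0.6]
gripper_force: 0.0
tcp_pos: [0.5267, -0.1486, 0.1871]
contact_force: [-0.6, 0.1, 0.0]
gripper_force: 0.0
t 8.05 jig pos mm [-116.8   -0.8  187.1] F jig [0.2 0.6 0. ] turn [ 0.003 -0.003 -0.001]
 to (0.0505, -0.155, 0.18) world [0.629 0.054 0.18 ] cm in goal axes [ 15.42 -16.73   0.71]
 to (0.0505, -0.155, 0.081) world [0.629 0.054 0.081] cm in goal axes [0.  0.  9.9]
block c mm [ 1.7  0.7 84.4] 256
slab x,z mm [-72.1  75.6] 50.7
peg mm [  50.7 -114.8  105.7] 22
```

```bash
python3 -m crank '[[[1.5,-1.7,0],[0,0,0]],[[2.8,-3,0],[0,0,0]],[[3.3,-3.6,0.2],[0,0,0]],[[3.3,-3.6,0.2],[0,0,0]],[[2.5,-2.8,0.2],[0,0,0]]]' | grep -E 'tcp|force'
python3 -m crank '[[[1.5,-1.5,0],[0,0,0]],[[0.5,-0.5,0],[0,0,0]],[[0,0,0],[0,0,0]],[[0,0,0],[0,0,0]]]' | grep -E 'tcp|force'
python3 -c "
from h import *
go((.0505,-.155,.081)); board()
p,d=optics.grab_frame('scene'); cv2.imwrite('pics/s2.png',cv2.resize(p[100:280,130:370,::-1],(800,600)))"
```

```text
tcp_pos: [0.6144, 0.0331, 0.1769]
contact_force: [-0.2, -0.1, 0.2]
gripper_force: 0.0
tcp_pos: [0.6278, 0.0517, 0.1788]
contact_force: [0.8, -0.6, 0.2]
gripper_force: 0.0
t 9.0 jig pos mm [  48.2 -152.8  178.8] F jig [-0.7 -0.6  0.2] turn [ 0.003  0.002 -0.003]
 to (0.0505, -0.155, 0.081) world [0.629 0.054 0.081] cm in goal axes [ 0.22 -0.23  9.78]
block c mm [nan nan nan] 0h.py:28: RuntimeWarning: Mean of empty slice
  b=j[(abs(j[:,1])<.05)&(j[:,2]>.08-.0)&(j[:,2]<.097)&(abs(j[:,0])<.12)]; print("block c mm",(np.nanmean(b,0)*1e3).round(1),len(b))
Traceback (most recent call last):
  File "h.py", line 29, in board
    k=j[(abs(j[:,1])<.045)&(j[:,2]>.044)&(j[:,2]<.064)&(abs(j[:,0])<.17)]; print("slab x,z mm",(np.percentile(k[:,0],[1,99])*1e3).round(1),(np.median(k[:,2])*1e3).round(1))
                                                                                                ~~~~~~~~~~~~~^^^^^^^^^^^^^^^
IndexError: index -1 is out of bounds for axis 0 with size 0
```

The arm blocks the top view, as expected. The fingertip clears the peg by about 20 mm, so I descend behind it.

```bash
python3 -m crank '[[[0.2,-0.1,2],[0,0,0]],[[0,-0.1,3],[0,0,0]],[[0,0,2.7],[0,0,0]],[[0,0,1.5],[0,0,0]],[[0,0,0.5],[0,0,0]]]' | grep -E 'tcp|force'
python3 -m crank '[[[0,0,0],[0,0,0]],[[0,0,0],[0,0,0]]]' | grep -E 'tcp|force'
python3 -c "
from h import *
go((.0505,-.133,.081),(.0505,-.102,.081))
p,d=optics.grab_frame('scene'); cv2.imwrite('pics/s2.png',cv2.resize(p[100:280,130:370,::-1],(800,600)))"
```

```text
tcp_pos: [0.6286, 0.0551, 0.0807]
contact_force: [0.7, 0.0, 0.2]
gripper_force: 0.0
tcp_pos: [0.6307, 0.0566, 0.0835]
contact_force: [-0.6, 0.6, -0.6]
gripper_force: 0.0
t 9.75 jig pos mm [  52.2 -157.    83.5] F jig [ 0.7  0.4 -0.6] turn [ 0.002 -0.002 -0.001]
 to (0.0505, -0.133, 0.081) world [0.608 0.048 0.081] cm in goal axes [-2.4   0.17  0.25]
 to (0.0505, -0.102, 0.081) world [0.578 0.04  0.081] cm in goal axes [-3.1 -0.   0. ]
```

View pics/s2.png

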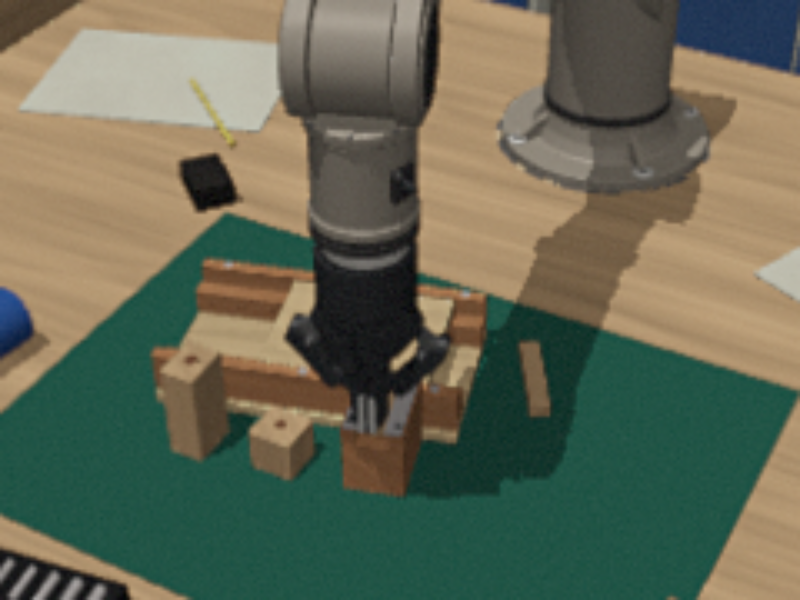

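The picture shows the closed fingertips at (368,410), above the housing's outer end and outside the peg. Bystanders are untouched, with the torso at (195,400) and the cube at (282,440). Push inward.

```bash
python3 -m crank '[[[-0.5,0.1,0],[0,0,0]],[[-0.5,0.1,0],[0,0,0]],[[-0.5,0,0],[0,0,0]],[[-0.4,0,0.1],[0,0,0]],[[-0.3,0,0.1],[0,0,0]]]' | grep -E 'tcp|force'
python3 -m crank '[[[-0.4,0,0],[0,0,0]],[[-0.4,0,0],[0,0,0]],[[-0.4,0,0],[0,0,0]],[[-0.4,0,0],[0,0,0]],[[-0.3,0,0],[0,0,0]]]' | grep -E 'tcp|force'
python3 -c "
from h import *
go((.0505,-.102,.081))"
```

```text
tcp_pos: [0.6087, 0.0487, 0.0802]
contact_force: [0.3, -0.6, 0.4]
gripper_force: 0.0
tcp_pos: [0.5906, 0.0437, 0.0803]
contact_force: [1.6, -0.1, -1.1]
gripper_force: 0.8
t 10.8 jig pos mm [  50.7 -114.9   80.3] F jig [-0.6 -1.5 -1.1] turn [ 0.002 -0.    -0.   ]
 to (0.0505, -0.102, 0.081) world [0.578 0.04  0.081] cm in goal axes [-1.29  0.02 -0.07]
```

Contact at 1.5 N matches the bolt's friction. Continue to the stop.

```bash
python3 -m crank '[[[-0.3,0,0],[0,0,0]],[[-0.3,0,0],[0,0,0]],[[-0.2,0,0],[0,0,0]],[[-0.2,0,0],[0,0,0]]]' | grep -E 'tcp|force'
for i in 1 2 ; do python3 -m crank '[[[-0.1,0,0],[0,0,0]],[[-0.1,0,0],[0,0,0]]]' | grep -E 'tcp|force'; done
python3 -c "
from h import *
go((.0505,-.102,.081))"
```

```text
tcp_pos: [0.5812, 0.041, 0.0802]
contact_force: [0.8, 0.2, -0.7]
gripper_force: 0.8
tcp_pos: [0.5794, 0.0405, 0.0803]
contact_force: [2.1, 0.3, -1.8]
gripper_force: 0.8
tcp_pos: [0.5775, 0.0398, 0.0802]
contact_force: [1.1, 1.2, -0.8]
gripper_force: 0.8
t 11.6 jig pos mm [  50.6 -101.2   80.2] F jig [ 0.9 -1.4 -0.8] turn [ 0.002 -0.    -0.   ]
 to (0.0505, -0.102, 0.081) world [0.578 0.04  0.081] cm in goal axes [ 0.08  0.01 -0.08]
```

```bash
for i in 1 2 3; do python3 -m crank '[[[-0.1,0,0],[0,0,0]]]' | grep -E 'tcp|contact'; done
python3 -c "
from h import *
go()"
```

```text
tcp_pos: [0.5765, 0.0396, 0.0802]
contact_force: [3.4, 1.7, -0.9]
tcp_pos: [0.5764, 0.0396, 0.0804]
contact_force: [4.9, 1.8, -3.1]
tcp_pos: [0.5763, 0.0396, 0.0805]
contact_force: [8.3, 2.5, -6.0]
t 11.9 jig pos mm [  50.7 -100.    80.5] F jig [ 0.1 -8.7 -6. ] turn [ 0.002 -0.004  0.   ]
```

Hard stop felt: TCP stays at y -100 while the force climbs to 9 N, so the bolt is fully in. Back off, lift clear and check.

```bash
python3 -m crank '[[[0.5,0,0],[0,0,0]],[[1,0,0],[0,0,0]],[[1,0,0],[0,0,0]],[[0.5,0,-1],[0,0,0]],[[0,0,-3],[0,0,0]]]' | grep -E 'tcp|contact'
python3 -m crank '[[[0,0,-4],[0,0,0]],[[0,2,-4],[0,0,0]],[[-2,4,-1],[0,0,0]],[[-2,4,0],[0,0,0]],[[-2,4,0],[0,0,0]]]' | grep -E 'tcp|contact'
for i in 1 2; do python3 -m crank '[[[-2,4,0],[0,0,0]],[[-2,4,0],[0,0,0]],[[-2,4,0],[0,0,0]],[[-1,3,0],[0,0,0]],[[0,1,0],[0,0,0]]]' | grep -E 'tcp|contact'; done
python3 -c "
from h import *
go(); board(); tilt()
p,d=optics.grab_frame('top'); cv2.imwrite('pics/t3.png',cv2.resize(p[90:290,140:420,::-1],(800,571)))"
```

```text
tcp_pos: [0.6023, 0.0475, 0.1185]
contact_force: [-0.3, 0.2, -0.4]
tcp_pos: [0.5841, -0.1049, 0.2122]
contact_force: [0.7, -1.4, -0.6]
tcp_pos: [0.5587, -0.2819, 0.2115]
contact_force: [-0.0, 0.1, 0.2]
tcp_pos: [0.5351, -0.4537, 0.2114]
contact_force: [0.4, -0.3, -0.1]
t 13.9 jig pos mm [-412.5   74.6  211.4] F jig [-0.4 -0.3 -0.1] turn [ 0.003  0.001 -0.005]
block c mm [ 1.7  0.9 84.2] 258
slab x,z mm [-72.   75.5] 50.5
peg mm [ 50.4 -83.2 105.1] 24
slope x,y, z0 [ 0.0019 -0.0013  0.0502] 1221
```

View pics/t3.png

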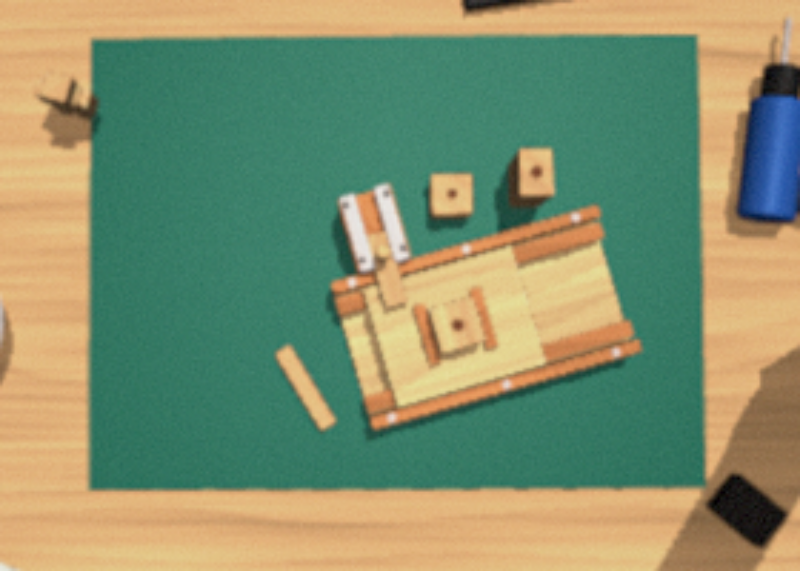

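The board is seated with its block at (458,325), and the bolt bar lies over its corner at (392,285). The peg is at y -83 mm, which is fully in. Bystanders are where they were and the arm is clear.

```bash
python3 -c "
from bench import r
print(r.hand_in())"
```

```text
the job is handed in; nothing more can be done
None
```

The board is level and fully down in its notches (jig x about +1.7 mm), the bolt is all the way in over it, the bystanders look unmoved in the final top view, and the job was handed in at about 14 s; no verdict was returned.

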